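# Park the hot lid and slide the saucepan to keep warm

## Robot

A 6-joint arm with a two-finger parallel gripper is mounted at the origin on the work surface. World frame = base frame: x ahead of the robot, y to its left, z up, the work surface at z = 0. Lengths are in m, angles in rad, forces in N, time in s.
With the tool pointing down it reaches from about 0.3 to 0.875 m from the base axis. Payload 6.4 kg.
Tool frame: the origin (TCP) lies on the centre line of the jaws, within the pads' length; the fingertips stand 8 mm ahead of it and the grasp point (between the pads) lies 11 mm behind it; z points along the fingers, y is the line along which they close (so a half turn about z gives the same grasp; the last joint's range is limited). The gripper opens to 88 mm and grips with 3 to 60 N. Pads are 18 mm wide; open, the fingers measure 123 mm over their backs; the gripper's body (75 mm by 187 mm) begins 45 mm behind the grasp point.
Start: joints at [-1.455, 0.181, 1.607, -0, 1.354, -0.206], TCP at [0.182, -0.545, 0.247] pointing down, gripper open.
Joint ranges: [-2.99, 2.99], [-0.89, 2.07], [0.3, 2.58], [-1.14, 4.28], [0, 2.63], [-3.12, 3.12]. Speed limits (rad/s): [2.57, 2.57, 3.01, 3.14, 3.14, 3.14].

## Interface

Orientations are given as a unit quaternion [w, x, y, z].
In Python, from station import arm gives the robot as it stands.
- The arm moves only by the tool jog_arm, never from a script. Its argument "commands" is a list of rows, each an object with "hand": the opening, from 0 (shut) to 1 (fully open); "linear": the shift along the tool's x, y, z in units of 30 mm (1.0 is 30 mm), a list of three; "turn": the turn about the tool's z in units of 5 degrees (1.0 is 5 degrees). A call has 1 to 5 rows; each row shifts and turns the commanded pose from where the row before left it, along the tool's axes as they then stand; what a row does not reach is not made up. A row lasts 1/10 s, in which the tool goes at most 50 mm and 8.59 degrees, less where a joint would pass 70% of its speed; a pose out of reach is approached as far as the arm can. A call is refused whole if a number of a shift passes 1 or a number of a turn 1, either way. A call with a gripper value outside its range is refused whole. The fingers move at their own pace and stop on an object; "grip_force" is the grip in N (left out, the last holds). Time passes only in rows, so rows that do not move let the fingers close. It gives the time, the measured TCP pose, the force, the opening and the grip force at its end, in the units of the state.
- arm.get_obs(): the state, without advancing time (a new reading comes with each control period).
- arm.snapshot(name): name is "side" or "top"; returns the picture (400x640x3 uint8, blue, green, red); there is no depth.
- arm.get_calibration(name): a dict with "K" (3x3 intrinsics, pixels), "extrinsics" (4x4, takes a point from camera to world coordinates). Camera axes: x right, y down, z forward; pixel columns grow to the right and rows downward; lengths in m; the calibration is good to about 2 mm. A picture is of the moment at which its call begins. get_calibration takes no time and is no camera call.
- arm.finish_job(): hands the job in; it is judged then, once.
Trained networks look in the newest picture that a camera, given by its name, has taken for a name from the list of things; names that differ only in an ending like _2 or _b are one class to them, and where a whole thing is asked for, a point or a joint stands for the part that bears it (a point fixed in the world has none). Each returns a list of dicts, best first, with "p" (0 to 1); they miss things now and then, are a little off and sometimes report something else, mostly with a low value. They report only what shows in the picture. A call takes as long as a camera call. They do not tell look-alikes from the thing itself.
- arm.cut_out(camera, target): "mask" (400x640 bool, what is visible of it) and "centre" ([row, column] in pixels, amid what is visible of it).
The state is a dict: "clock": time; "joints": joint angles; "qd": joint speeds; "effort": joint torques, N m; "tool_pos": TCP position; "ee_rot": TCP orientation; "contact_force": force on the tool from outside, world axes, zero at the start; "ft_torque": the same for the moment, N m; "grip_width": opening from 0.0 (shut) to 1.0 (fully open); "grip_force": force on a finger pad.
Only numpy, scipy, OpenCV 4.12 (cv2) and the standard library are available. Lean on these libraries where they do the work, as an engineer would, in place of code of your own. Each camera call takes 0.05 s, during which the arm holds its last target. There are 200 camera calls.

## Task

First take the lid off the saucepan and lay it, knob up, on the sloping wire lid rest: flat on the two rods, centred, its edge down against their two upturned ends; set it down, do not drop it. Then slide the saucepan along the glass, without lifting or tipping it, from the large ring it stands on to the middle of the smaller empty ring. Leave the mug, the jar and the shaker where they are.

Things in the scene. Friction and masses are not known exactly. Their poses are not given: they have to be found in the camera images.
- lid: Round steel lid. Disc 152 mm across, 6 to 10 mm above the origin; under it a plug 124 mm across, 6 mm high, sits in the pan's mouth. Knob on the axis: neck 18 mm across, 10 to 20 mm above the origin, black round head 30 mm across, 20 to 44 mm. Origin: centre of the plug's underside; z along the knob. About 0.22 kg. Starts on the pan, its origin 74 mm above the pan's origin.
- cradle: Slope of the wire lid rest: two 8 mm dark rods, axes at y = +-30 mm, rising at 25 degrees away from the robot to x = 55 mm; low ends turned up square as pegs (axes at x = -74.5 mm, tops at z = 22 mm). Origin: the seat, between the rods, level with their upper sides, 85 mm above the counter; the lid's origin is here when its disc touches both pegs. x up the slope, y across, z square to it.
- saucepan: Round steel saucepan, 144 mm across (136 at the base), 80 mm high, wall 4 mm. Straight handle along its -x, roughly towards the robot: black bar 20 mm wide, 16 mm thick, 95 to 205 mm from the pan's axis, its middle 60 mm above the pan's underside. Origin: centre of the underside; z up. About 0.7 kg. Starts on the large ring.
- lid_rest: The fixed lid rest's steel foot, 130 x 90 mm, 10 mm high, with four thin posts that carry the sloping rods. Origin: centre of its underside, straight below the seat.
- hob: Fixed double induction plate with a flat black glass top, 270 mm (x) by 500 mm (y), 35 mm high. Origin: centre of its underside; the glass is at z = 35 mm.
- cook_zone: Large cooking zone: a thin white ring, 190 mm in diameter, printed on the glass, under the saucepan at the start. Origin: its centre, on the glass. It is the left or the right zone.
- warm_zone: Keep-warm zone: a thin white ring, 152 mm in diameter with a small cross in the middle, printed on the glass, empty at the start. Origin: its centre, on the glass, 220 mm from the centre of the large ring.
- mug: White mug, 80 mm in diameter, 90 mm high, standing behind the lid rest; leave it alone. Origin: centre of the underside.
- spice_jar: Amber glass jar with a black cap, 56 mm in diameter, 85 mm high, behind the work; leave it alone. Origin: centre of the underside.
- shaker: Steel salt shaker, a plain cylinder 42 mm in diameter, 80 mm high, behind the work; leave it alone. Origin: centre of the underside.
There are look-alikes about, which are no part of the job. What is shaped like the lid but turquoise or yellow is not meant.

How it is judged:
On the way, in this order (a step that is already met when the one before it is completed fails the run):
1. the lid lies on the sloping rest, against the pegs, released (x of lid in the frame of cradle between -0.012 and 0.015 m and y of lid in the frame of cradle between -0.018 and 0.018 m and z of lid in the frame of cradle between -0.006 and 0.006 m and angle between the z axis of lid and the z axis of cradle, either way round below 0.12 rad and contact force between lid and the fingers below 0.1 N and linear speed of lid below 0.02 m/s), for 0.2 s.
2. the saucepan stands on the keep-warm ring (horizontal distance between saucepan and warm_zone below 0.02 m and z of saucepan in the frame of hob between 0.03 and 0.04 m and angle between saucepan's own z axis and vertical below 0.05 rad and linear speed of saucepan below 0.02 m/s), for 0.2 s.
At the end, for the whole second after the job is handed in: Lid released and at rest on the rods: within 12 mm below or 15 mm above the seat along the slope, 18 mm sideways, 6 mm in height, 7 degrees of square to the slope. Saucepan released, at rest, upright on the glass, centre within 20 mm of the keep-warm ring's centre (all of step 1 and all of step 2 and contact force between saucepan and the fingers below 0.1 N); the robot touches nothing.
It fails at once if the saucepan is lifted more than 12 mm off the glass (z of saucepan in the frame of hob above 0.047 m).
It fails at once if the saucepan is tipped more than 9 degrees (angle between saucepan's own z axis and vertical above 0.157 rad).
It fails at once if the lid is dropped (falls freely by more than about 10 mm) (contact force between lid and the fingers below 0.05 N and linear speed of lid above 0.45 m/s).
It fails at once if the mug, the jar or the shaker is moved more than 30 mm (distance of any of mug, spice_jar, shaker from where it was at the start of the episode above 0.03 m).
It also fails if it takes over 58 s, if anything falls off the work surface, if the arm or the gripper's body presses on something with over 40 N, if the wrist force passes 120 N, or if a joint passes its speed limit or range.

## Working session

There is one attempt and no reset: what is moved stays moved. The work goes in short steps, Python scripts to look and compute and a tool call to move; the robot and the scene stay as the last step left them, time stands still between calls to the robot, and variables do not carry over. Pictures are saved under pics/ and viewed, at most 12 in all, crops included, and the job is handed in when it is done.

Besides the shell and the picture viewer there is one more tool, called after "Call:" as name(argument=value, ...), one argument or row to a line, values as JSON. jog_arm: Moves the arm, as the interface text tells. Its arguments: {"type":"object","properties":{"commands":{"type":"array"},"grip_force":{"type":"number"}},"required":["commands"]}

```bash
mkdir -p pics; ls
python3 - <<'E'
from station import arm
import cv2
for n in ("side","top"):
    im=arm.snapshot(n); cv2.imwrite(f"pics/{n}0.png",im)
    c=arm.get_calibration(n); print(n,c)
    for t in ("lid","cradle","saucepan","warm_zone","cook_zone","lid_rest"):
        print(t,[(round(d["p"],2),[int(v) for v in d["centre"]],int(d["mask"].sum())) for d in arm.cut_out(n,t)])
o=arm.get_obs(); print(o)
E
```

```text
pics
side {'K': array([[407.06754063,   0.        , 316.3443116 ],
       [  0.        , 407.06754063, 192.97669304],
       [  0.        ,   0.        ,   1.        ]]), 'extrinsics': array([[ 0.98818275, -0.08589247,  0.12695406,  0.43061722],
       [-0.15221561, -0.64734506,  0.74684321, -0.72946959],
       [ 0.01803487, -0.75734197, -0.6527694 ,  0.71860183],
       [ 0.        ,  0.        ,  0.        ,  1.        ]])}
lid [(0.87, [156, 391], 985), (0.76, [276, 220], 3075), (0.72, [205, 347], 2505), (0.56, [281, 454], 3157), (0.33, [135, 322], 1022)]
cradle [(0.58, [150, 287], 338)]
saucepan [(0.67, [231, 330], 1977), (0.22, [175, 383], 646)]
warm_zone [(0.53, [313, 351], 126)]
cook_zone []
lid_rest [(0.69, [158, 284], 1464)]
top {'K': array([[396.65367666,   0.        , 310.2291536 ],
       [  0.        , 396.65367666, 200.35027112],
       [  0.        ,   0.        ,   1.        ]]), 'extrinsics': array([[ 0.01220672, -0.98112709,  0.1929783 ,  0.41876316],
       [-0.99953945, -0.00661037,  0.02961727, -0.01958164],
       [-0.02778265, -0.19325095, -0.98075593,  0.91383
[... 351 characters left out ...]
ts': array([-1.45529645e+00,  1.80787224e-01,  1.60700348e+00,  1.15360407e-05,
        1.35381630e+00, -2.06307535e-01]), 'qd': array([-3.12071857e-04, -1.19750887e-03, -3.06698170e-04,  5.83210003e-04,
       -9.03985670e-05, -2.19985542e-03]), 'effort': array([-1.21638714e-03, -4.33709872e+01, -3.42109179e+01,  7.00250524e-02,
        3.09608714e-02, -9.07744237e-06]), 'tool_pos': array([ 0.18187886, -0.54548655,  0.24671997]), 'ee_rot': array([-6.90956343e-06,  9.87083103e-01,  1.60209077e-01,  5.95251057e-06]), 'contact_force': array([ 0.73528305, -0.00840601, -1.22991915]), 'ft_torque': array([-0.01968394, -0.0467607 ,  0.03336704]), 'grip_force': 0.0, 'grip_width': 0.9970980265443041}
```

View pics/top0.png

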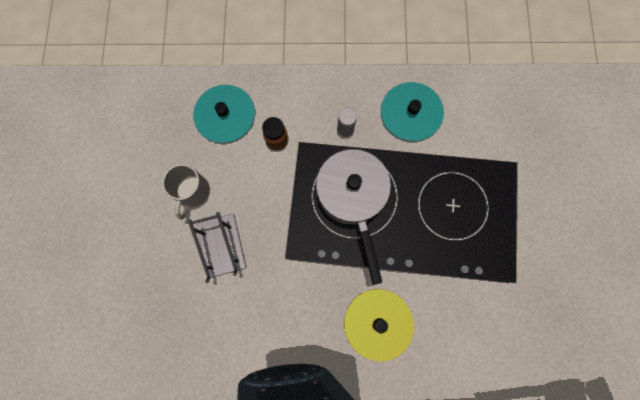

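View pics/side0.png

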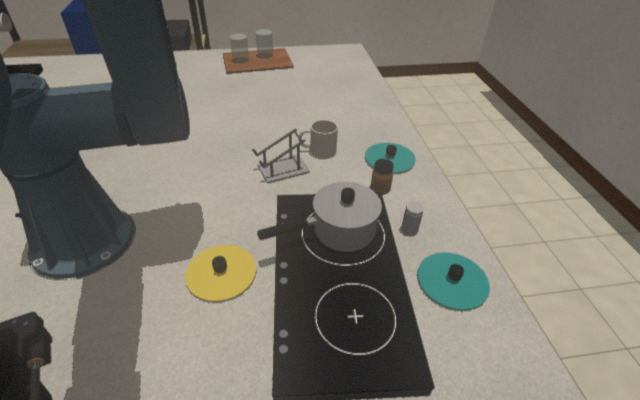

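The steel lid on the pan is the one meant (top 354,182; side 347,196). The look-alikes are turquoise at top (222,110) and (415,106), and yellow at (380,325). The large ring is the left one, and the empty ring's cross is at top (453,205). Next I'll crop close on the lid and the rest.

```bash
cat > h.py <<'E'
import numpy as np, cv2
from station import arm
C={n:arm.get_calibration(n) for n in("side","top")}
def proj(n,P):
    E=np.linalg.inv(C[n]["extrinsics"]); p=np.atleast_2d(P)@E[:3,:3].T+E[:3,3]; q=p@C[n]["K"].T; return q[:,:2]/q[:,2:]
def onz(n,uv,z):
    E=C[n]["extrinsics"]; d=E[:3,:3]@np.linalg.inv(C[n]["K"])@[*uv,1]; return E[:3,3]+d*(z-E[2,3])/d[2]
E
python3 - <<'E'
from h import *
T=cv2.imread("pics/top0.png");S=cv2.imread("pics/side0.png")
r=lambda im,x,y,w,h,s:cv2.resize(im[y:y+h,x:x+w],(w*s,h*s),interpolation=cv2.INTER_CUBIC)
a=np.hstack([r(T,180,205,80,80,5),r(S,245,120,80,80,5)])   # 5x
b=np.hstack([r(T,310,145,100,50,4)[:200],r(S,300,180,100,50,4)])
cv2.imwrite("pics/crop1.png",np.vstack([a,b]))
print("cross",onz("top",(453,205),.035), onz("side",(355,316),.035))
print("knob top z.153",onz("top",(354,180),.153),onz("side",(347,191),.153))
E
```

```text
cross [ 0.58326173 -0.31184279  0.035     ] [ 0.58197937 -0.31248339  0.035     ]
knob top z.153 [ 0.60989889 -0.08234755  0.153     ] [ 0.60682034 -0.08458988  0.153     ]
```

View pics/crop1.png

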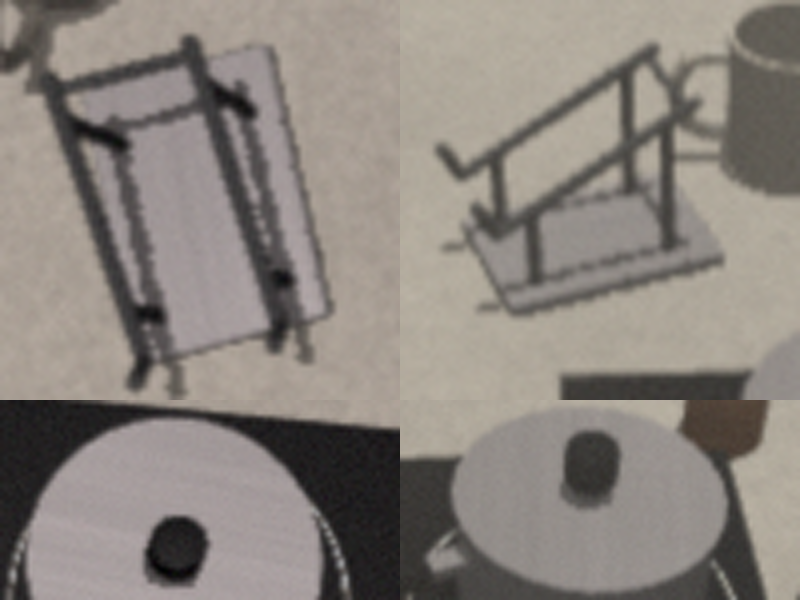

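The crop confirms the steel lid with its black knob head (top about 354,180; side 348,192). It also shows the rest, with its rods rising away from the robot.

Run:
```python
from h import *
from scipy.optimize import least_squares
c,s=np.cos(np.radians(25)),np.sin(np.radians(25))
loc=[(55,30,-4),(55,-30,-4),(-74.5,30,-4),(-74.5,-30,-4),(-74.5,30,22),(-74.5,-30,22)]
L=np.array(loc)/1000; W=np.c_[L[:,0]*c-L[:,2]*s,L[:,1],L[:,0]*s+L[:,2]*c+.085]
t=np.array([(50,82),(190,42),(148,355),(283,318),(135,383),(275,345)])/5+[180,205]
d=np.array([(655,48),(697,103),(463,175),(492,232),(443,148),(477,208)])/5+[165,120]
def pts(p):
    a=p[2];R=np.array([[np.cos(a),-np.sin(a),0],[np.sin(a),np.cos(a),0],[0,0,1]]);return W@R.T+[p[0],p[1],0]
f=lambda p,ns:np.concatenate([(proj(n,pts(p))-m).ravel() for n,m in(("top",t),("side",d)) if n in ns])
for ns in(("top",),("side",),("top","side")):
    r=least_squares(lambda p:f(p,ns),[.5,.2,0],loss="soft_l1"); print(ns,r.x,np.degrees(r.x[2]),np.round(np.abs(r.fun).max(),1))
# handle & pan axis
for n,uvs in(("top",[(363,222),(376,282)]),):
    P=[onz(n,u,.103) for u in uvs]; print(P,np.degrees(np.arctan2(*(P[0]-P[1])[[1,0]])))
# lid disc outline
T=cv2.imread("pics/top0.png")
for n,pick in(("top",(186,352)),("side",(205,347))):
    arm.snapshot(n); m=[x for x in arm.cut_out(n,"lid") if np.hypot(*(np.array(x["centre"])-pick))<12][0]["mask"].astype(np.uint8)
    k=cv2.findContours(m,0,1)[0]; k=max(k,key=len)[:,0]
    e=lambda p:np.hypot(*(np.array([onz(n,u,.118) for u in k])[:,:2]-p[:2]).T)-p[2]
    r=least_squares(e,[.6,-.08,.07],loss="soft_l1",f_scale=.002); print(n,"disc",r.x)
    m2=[(round(x["p"],2),x["centre"]) for x in arm.cut_out(n,"warm_zone")]
```

```text
('top',) [0.49163251 0.2111993  0.27995889] 16.04046292523198 0.5
('side',) [0.49327128 0.20694557 0.27397269] 15.697478848993262 1.2
('top', 'side') [0.49221259 0.21059111 0.27752638] 15.90109036915746 1.4
[array([ 0.53370796, -0.10410645,  0.103     ]), array([ 0.41325882, -0.12832291,  0.103     ])] 11.367839527966648
top disc [ 0.60891362 -0.08334364  0.07523261]
side disc [ 0.60897701 -0.0842868   0.07560216]
```

Call:
jog_arm(
  commands=[
    {"hand":1,"linear":[0,0,0],"turn":0.5},
    {"hand":1,"linear":[0.9,-0.55,0],"turn":0},
    {"hand":1,"linear":[0.9,-0.55,0],"turn":0},
    {"hand":1,"linear":[0.9,-0.55,0],"turn":0},
    {"hand":1,"linear":[0.9,-0.55,0],"turn":0},
  ],
  grip_force=6,
)

```text
clock: 1.5
tool_pos: [0.2682, -0.4515, 0.2467]
ee_rot: [0.0, 0.99, 0.138, 0.0]
contact_force: [0.2, -0.6, 0.3]
grip_width: 1.002
grip_force: 0.0
```

Call:
jog_arm(
  commands=[
    {"hand":1,"linear":[0.9,-0.55,0],"turn":0},
    {"hand":1,"linear":[0.9,-0.55,0],"turn":0},
    {"hand":1,"linear":[0.9,-0.55,0],"turn":0},
    {"hand":1,"linear":[0.9,-0.55,0],"turn":0},
    {"hand":1,"linear":[0.9,-0.55,0],"turn":0},
  ],
)

```text
clock: 2.0
tool_pos: [0.3755, -0.3349, 0.2469]
ee_rot: [0.0, 0.99, 0.139, 0.0]
contact_force: [-0.2, -0.7, 0.3]
grip_width: 1.002
grip_force: 0.0
```

Call:
jog_arm(
  commands=[
    {"hand":1,"linear":[0.9,-0.55,0],"turn":0},
    {"hand":1,"linear":[0.9,-0.55,0],"turn":0},
    {"hand":1,"linear":[0.9,-0.55,0],"turn":0},
    {"hand":1,"linear":[0.9,-0.55,0],"turn":0},
    {"hand":1,"linear":[0.9,-0.55,0],"turn":0},
  ],
)

```text
clock: 2.5
tool_pos: [0.4827, -0.2185, 0.2469]
ee_rot: [0.0, 0.99, 0.139, 0.0]
contact_force: [0.6, 0.3, 0.3]
grip_width: 0.996
grip_force: 0.0
```

Call:
jog_arm(
  commands=[
    {"hand":1,"linear":[0.9,-0.55,0],"turn":0},
    {"hand":1,"linear":[0.9,-0.55,0],"turn":0},
    {"hand":1,"linear":[0.9,-0.55,0],"turn":0},
    {"hand":1,"linear":[0.9,-0.55,0],"turn":0},
    {"hand":1,"linear":[0,0,0],"turn":0},
  ],
)

```text
clock: 3.0
tool_pos: [0.5693, -0.1238, 0.2467]
ee_rot: [-0.0, 0.99, 0.14, 0.0]
contact_force: [-1.1, -0.4, 0.0]
grip_width: 0.997
grip_force: 0.0
```

```bash
cat >> h.py <<'E'
from scipy.spatial.transform import Rotation
def st():
    o=arm.get_obs(); R=Rotation.from_quat(np.roll(o["ee_rot"],-1)).as_matrix()
    print("t",round(o["clock"],2),"tcp",o["tool_pos"].round(4),"az",np.degrees(np.arctan2(R[1,0],R[0,0])).round(2),"F",o["contact_force"].round(1),"w",round(o["grip_width"],3),"gf",round(o["grip_force"],1))
    return o,R
def to(P):
    o,R=st(); print("units xyz to target",(R.T@(np.array(P)-o["tool_pos"])/.03).round(2))
E
python3 -c "
from h import *
to([.609,-.084,.135])"
```

```text
t 3.0 tcp [ 0.5693 -0.1238  0.2467] az 16.14 F [-1.1 -0.4  0. ] w 0.997 gf 0.0
units xyz to target [ 1.63 -0.9   3.72]
```

Call:
jog_arm(
  commands=[
    {"hand":1,"linear":[0.8,-0.45,0],"turn":0},
    {"hand":1,"linear":[0.83,-0.45,0],"turn":0.05},
    {"hand":1,"linear":[0,0,0.8],"turn":0},
    {"hand":1,"linear":[0,0,0.8],"turn":0},
    {"hand":1,"linear":[0,0,0],"turn":0},
  ],
)

```text
clock: 3.5
tool_pos: [0.6047, -0.0868, 0.1949]
ee_rot: [-0.001, 0.991, 0.136, -0.003]
contact_force: [-0.6, 0.8, 0.1]
grip_width: 1.0
grip_force: 0.0
```

Run:
```python
from h import *
to([.609,-.084,.135])
v=[]
for n,(x,y) in(("top",(290,100)),("side",(290,110))):
    im=arm.snapshot(n); v.append(cv2.resize(im[y:y+130,x:x+130],(390,390),interpolation=cv2.INTER_CUBIC))
cv2.imwrite("pics/crop2.png",np.hstack(v))
```

```text
t 3.5 tcp [ 0.6047 -0.0868  0.1949] az 15.68 F [-0.6  0.8  0.1] w 1.0 gf 0.0
units xyz to target [ 0.17 -0.04  2.  ]
```

View pics/crop2.png

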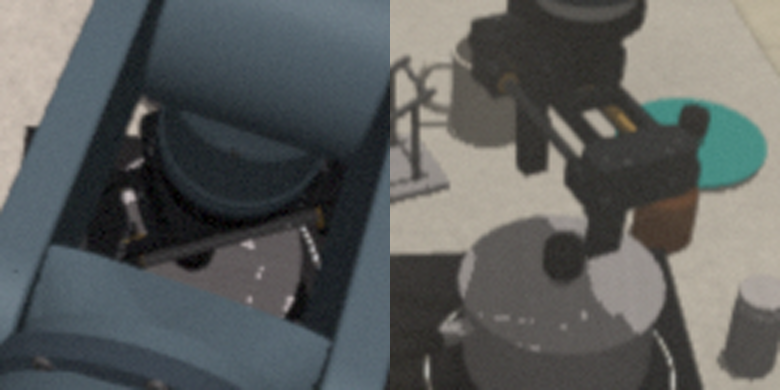

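The open fingers straddle the knob (side crop 563,255), and there is nothing else under them. I'll descend and grip.

Call:
jog_arm(
  commands=[
    {"hand":1,"linear":[0.1,0,0],"turn":0},
    {"hand":1,"linear":[0,0,0.6],"turn":0},
    {"hand":1,"linear":[0,0,0.7],"turn":0},
    {"hand":1,"linear":[0,0,0.4],"turn":0},
    {"hand":1,"linear":[0,0,0],"turn":0},
  ],
)

```text
clock: 4.1
tool_pos: [0.6095, -0.0862, 0.1467]
ee_rot: [-0.0, 0.991, 0.136, -0.001]
contact_force: [0.3, 0.4, 0.6]
grip_width: 0.999
grip_force: 0.0
```

```bash
python3 -c "
from h import *
to([.609,-.084,.135])"
```

```text
t 4.1 tcp [ 0.6095 -0.0862  0.1467] az 15.68 F [0.3 0.4 0.6] w 0.999 gf 0.0
units xyz to target [ 0.01 -0.07  0.39]
```

Call:
jog_arm(
  commands=[
    {"hand":1,"linear":[0,-0.07,0.37],"turn":0},
    {"hand":1,"linear":[0,0,0],"turn":0},
    {"hand":0,"linear":[0,0,0],"turn":0},
    {"hand":0,"linear":[0,0,0],"turn":0},
    {"hand":0,"linear":[0,0,0],"turn":0},
  ],
  grip_force=9,
)

```text
clock: 4.6
tool_pos: [0.6099, -0.0843, 0.1372]
ee_rot: [0.0, 0.991, 0.137, 0.0]
contact_force: [-0.3, 0.8, 0.4]
grip_width: 0.752
grip_force: 0.0
```

Call:
jog_arm(
  commands=[
    {"hand":0,"linear":[0,0,0],"turn":0},
    {"hand":0,"linear":[0,0,0],"turn":0},
    {"hand":0,"linear":[0,0,0],"turn":0},
    {"hand":0,"linear":[0,0,0],"turn":0},
  ],
)

```text
clock: 5.0
tool_pos: [0.6096, -0.0843, 0.1366]
ee_rot: [0.0, 0.991, 0.136, 0.0]
contact_force: [-0.4, 0.3, -0.0]
grip_width: 0.388
grip_force: 0.0
```

Call:
jog_arm(
  commands=[
    {"hand":0,"linear":[0,0,0.04],"turn":0},
    {"hand":0,"linear":[0,0,0],"turn":0},
    {"hand":0,"linear":[0,0,0],"turn":0},
    {"hand":0,"linear":[0,0,0],"turn":0},
  ],
)

```text
clock: 5.4
tool_pos: [0.6097, -0.0841, 0.1362]
ee_rot: [0.0, 0.991, 0.137, 0.0]
contact_force: [-1.9, 1.4, 4.8]
grip_width: 0.34
grip_force: 9.0
```

Call:
jog_arm(
  commands=[
    {"hand":0,"linear":[0,0,-0.1],"turn":0},
    {"hand":0,"linear":[0,0,-0.2],"turn":0},
    {"hand":0,"linear":[0,0,-0.3],"turn":0},
    {"hand":0,"linear":[0,0,-0.3],"turn":0},
    {"hand":0,"linear":[0,0,0],"turn":0},
  ],
)

```text
clock: 5.9
tool_pos: [0.6107, -0.0846, 0.1645]
ee_rot: [0.001, 0.991, 0.136, 0.002]
contact_force: [0.2, 0.0, -2.2]
grip_width: 0.341
grip_force: 9.0
```

Call:
jog_arm(
  commands=[
    {"hand":0,"linear":[0,0,-0.4],"turn":0},
    {"hand":0,"linear":[0,-0.2,-0.4],"turn":0},
    {"hand":0,"linear":[-0.1,-0.4,-0.3],"turn":0},
    {"hand":0,"linear":[-0.1,-0.6,-0.1],"turn":0},
    {"hand":0,"linear":[-0.1,-0.7,0],"turn":0},
  ],
)

```text
clock: 6.4
tool_pos: [0.5849, -0.0304, 0.1992]
ee_rot: [0.0, 0.991, 0.136, 0.001]
contact_force: [-0.2, 0.3, -2.2]
grip_width: 0.333
grip_force: 9.0
```

Call:
jog_arm(
  commands=[
    {"hand":0,"linear":[-0.1,-0.8,0],"turn":0},
    {"hand":0,"linear":[-0.1,-0.8,0],"turn":0},
    {"hand":0,"linear":[-0.1,-0.8,0],"turn":0},
    {"hand":0,"linear":[-0.1,-0.8,0],"turn":0},
    {"hand":0,"linear":[-0.1,-0.8,0],"turn":0},
  ],
)

```text
clock: 6.9
tool_pos: [0.5366, 0.0821, 0.1978]
ee_rot: [-0.0, 0.991, 0.137, -0.001]
contact_force: [-0.1, 0.7, -1.8]
grip_width: 0.337
grip_force: 9.0
```

Call:
jog_arm(
  commands=[
    {"hand":0,"linear":[-0.1,-0.8,0],"turn":0},
    {"hand":0,"linear":[-0.1,-0.8,0],"turn":0},
    {"hand":0,"linear":[-0.1,-0.8,0],"turn":0},
    {"hand":0,"linear":[-0.1,-0.6,0],"turn":0},
    {"hand":0,"linear":[0,-0.4,0],"turn":0},
  ],
)

```text
clock: 7.4
tool_pos: [0.4971, 0.1769, 0.1979]
ee_rot: [-0.0, 0.99, 0.138, -0.001]
contact_force: [-0.1, -0.4, -2.0]
grip_width: 0.334
grip_force: 9.0
```

```bash
python3 -c "
from h import *
to([.492,.2105,.165])"
```

```text
t 7.4 tcp [0.4971 0.1769 0.1979] az 15.82 F [-0.1 -0.4 -2. ] w 0.334 gf 9.0
units xyz to target [ 0.14 -1.12  1.1 ]
```

Call:
jog_arm(
  commands=[
    {"hand":0,"linear":[0.1,-0.4,0],"turn":0},
    {"hand":0,"linear":[0.04,-0.4,0.2],"turn":0},
    {"hand":0,"linear":[0,-0.1,0.4],"turn":0},
    {"hand":0,"linear":[0,0,0.4],"turn":0},
    {"hand":0,"linear":[0,0,0],"turn":0},
  ],
)

```text
clock: 7.9
tool_pos: [0.4945, 0.201, 0.1654]
ee_rot: [0.0, 0.991, 0.136, -0.003]
contact_force: [-0.4, -0.5, -3.1]
grip_width: 0.342
grip_force: 9.0
```

Run:
```python
from h import *
to([.492,.2105,.14])
v=[]
for n,(x,y) in(("top",(150,170)),("side",(220,60))):
    im=arm.snapshot(n); v.append(cv2.resize(im[y:y+130,x:x+130],(390,390),interpolation=cv2.INTER_CUBIC))
cv2.imwrite("pics/crop3.png",np.hstack(v))
```

```text
t 7.9 tcp [0.4945 0.201  0.1654] az 15.67 F [-0.4 -0.5 -3.1] w 0.342 gf 9.0
units xyz to target [ 0.01 -0.33  0.85]
```

View pics/crop3.png

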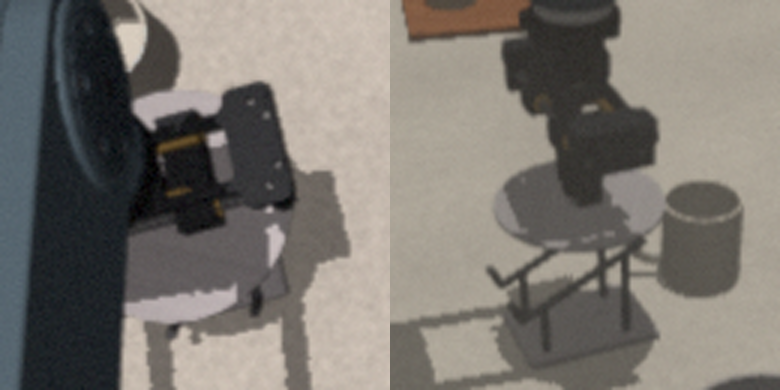

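The lid hangs level over the rest and clear of the mug (side crop 580,205). I'll correct sideways and lower until it touches the rods' upper ends.

Call:
jog_arm(
  commands=[
    {"hand":0,"linear":[0,-0.25,0],"turn":0},
    {"hand":0,"linear":[0,0,0],"turn":0},
    {"hand":0,"linear":[0,0,0.3],"turn":0},
    {"hand":0,"linear":[0,0,0.3],"turn":0},
    {"hand":0,"linear":[0,0,0],"turn":0},
  ],
)

```text
clock: 8.5
tool_pos: [0.4929, 0.2087, 0.1485]
ee_rot: [0.0, 0.991, 0.136, -0.002]
contact_force: [0.5, -0.2, -3.0]
grip_width: 0.336
grip_force: 9.0
```

```bash
python3 -c "
from h import *
to([.492,.2105,.136])"
```

```text
t 8.5 tcp [0.4929 0.2087 0.1485] az 15.68 F [ 0.5 -0.2 -3. ] w 0.336 gf 9.0
units xyz to target [-0.01 -0.07  0.42]
```

Call:
jog_arm(
  commands=[
    {"hand":0,"linear":[0,-0.04,0.2],"turn":0},
    {"hand":0,"linear":[0,0,0.15],"turn":0},
    {"hand":0,"linear":[0,0,0.06],"turn":0},
    {"hand":0,"linear":[0,0,0],"turn":0},
  ],
)

```text
clock: 8.9
tool_pos: [0.4936, 0.2101, 0.1377]
ee_rot: [0.0, 0.991, 0.136, -0.0]
contact_force: [-0.8, -0.1, -2.8]
grip_width: 0.335
grip_force: 9.0
```

Call:
jog_arm(
  commands=[
    {"hand":0,"linear":[-0.05,0,0.08],"turn":0},
    {"hand":0,"linear":[-0.05,0,0.08],"turn":0},
    {"hand":0,"linear":[-0.05,0,0.08],"turn":0},
    {"hand":0,"linear":[-0.05,0,0.08],"turn":0},
    {"hand":0,"linear":[0,0,0],"turn":0},
  ],
)

```text
clock: 9.4
tool_pos: [0.4876, 0.2084, 0.1282]
ee_rot: [0.0, 0.991, 0.136, -0.0]
contact_force: [-0.4, 0.5, -1.0]
grip_width: 0.335
grip_force: 9.0
```

Run:
```python
from h import *
yaw=np.radians(15.9); b=-.0118
to([.492+b*np.cos(yaw),.2105+b*np.sin(yaw),.111])
im=arm.snapshot("side"); cv2.imwrite("pics/crop4.png",cv2.resize(im[80:200,230:350],(480,480),interpolation=cv2.INTER_CUBIC))
```

```text
t 9.4 tcp [0.4876 0.2084 0.1282] az 15.69 F [-0.4  0.5 -1. ] w 0.335 gf 9.0
units xyz to target [-0.23 -0.03  0.57]
```

View pics/crop4.png

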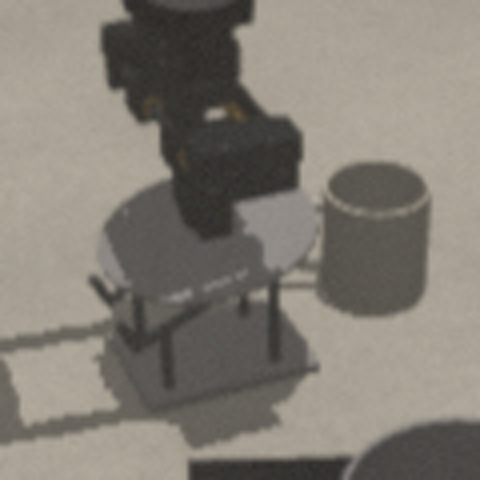

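The lid is in contact with the rod tops and is already tilting in the fingers (crop 210,240), so I'll continue.

Call:
jog_arm(
  commands=[
    {"hand":0,"linear":[-0.06,0,0.1],"turn":0},
    {"hand":0,"linear":[-0.05,0,0.1],"turn":0},
    {"hand":0,"linear":[-0.05,0,0.1],"turn":0},
    {"hand":0,"linear":[-0.04,0,0.1],"turn":0},
    {"hand":0,"linear":[0,0,0],"turn":0},
  ],
)

```text
clock: 9.95
tool_pos: [0.4817, 0.2068, 0.1159]
ee_rot: [0.0, 0.991, 0.136, -0.001]
contact_force: [-0.7, 0.2, -1.9]
grip_width: 0.341
grip_force: 9.0
```

Call:
jog_arm(
  commands=[
    {"hand":0,"linear":[-0.03,0,0.08],"turn":0},
    {"hand":0,"linear":[0,0,0.06],"turn":0},
    {"hand":0,"linear":[0,0,0],"turn":0},
  ],
)

```text
clock: 10.25
tool_pos: [0.4812, 0.2066, 0.112]
ee_rot: [0.0, 0.991, 0.136, -0.0]
contact_force: [-0.5, -0.4, -0.7]
grip_width: 0.34
grip_force: 9.0
```

Run:
```python
from h import *
yaw=np.radians(15.9); b=-.0118
to([.492+b*np.cos(yaw),.2105+b*np.sin(yaw),.111])
im=arm.snapshot("side"); cv2.imwrite("pics/crop5.png",cv2.resize(im[80:200,230:350],(480,480),interpolation=cv2.INTER_CUBIC))
```

```text
t 10.25 tcp [0.4812 0.2066 0.112 ] az 15.69 F [-0.5 -0.4 -0.7] w 0.34 gf 9.0
units xyz to target [-0.01 -0.03  0.03]
```

View pics/crop5.png

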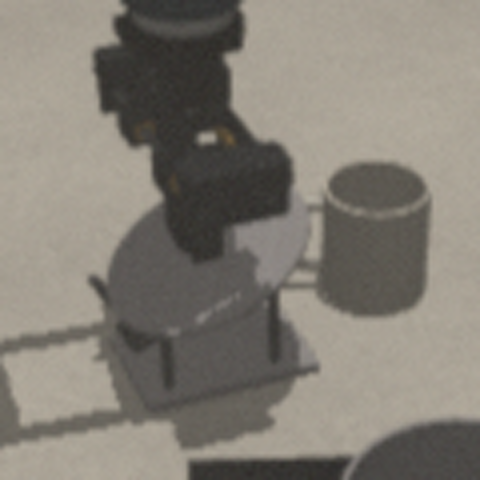

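The lid is nearly flat on the slope. I'll press lightly to confirm it's seated.

Call:
jog_arm(
  commands=[
    {"hand":0,"linear":[0,0,0.04],"turn":0},
    {"hand":0,"linear":[0,0,0.03],"turn":0},
    {"hand":0,"linear":[0,0,0],"turn":0},
  ],
)

```text
clock: 10.6
tool_pos: [0.4812, 0.2066, 0.1103]
ee_rot: [0.0, 0.991, 0.137, -0.0]
contact_force: [-2.5, -0.8, 0.7]
grip_width: 0.336
grip_force: 9.0
```

Call:
jog_arm(
  commands=[
    {"hand":0,"linear":[0,0,0.03],"turn":0},
    {"hand":0,"linear":[0,0,0.02],"turn":0},
    {"hand":0,"linear":[0,0,0],"turn":0},
  ],
)

```text
clock: 10.9
tool_pos: [0.4816, 0.2067, 0.1098]
ee_rot: [0.0, 0.991, 0.137, 0.0]
contact_force: [-6.3, -2.0, 8.8]
grip_width: 0.336
grip_force: 9.0
```

Call:
jog_arm(
  commands=[
    {"hand":0.38,"linear":[0,0,-0.02],"turn":0},
    {"hand":0.45,"linear":[0,0,0],"turn":0},
    {"hand":0.6,"linear":[0,0,0],"turn":0},
    {"hand":0.7,"linear":[0,0,0],"turn":0},
    {"hand":0.7,"linear":[0,0,0],"turn":0},
  ],
)

```text
clock: 11.4
tool_pos: [0.4815, 0.2067, 0.1092]
ee_rot: [-0.0, 0.991, 0.136, -0.0]
contact_force: [0.2, 0.5, -0.4]
grip_width: 0.687
grip_force: 0.0
```

Call:
jog_arm(
  commands=[
    {"hand":0.7,"linear":[0,0,-0.3],"turn":0},
    {"hand":0.7,"linear":[0,0,-0.5],"turn":0},
    {"hand":0.7,"linear":[0,0,-0.7],"turn":0},
    {"hand":0.7,"linear":[0,0,-0.7],"turn":0},
    {"hand":0.7,"linear":[0,0,-0.5],"turn":0},
  ],
)

```text
clock: 11.9
tool_pos: [0.4821, 0.2068, 0.1925]
ee_rot: [-0.0, 0.991, 0.136, 0.001]
contact_force: [0.7, 0.0, -0.2]
grip_width: 0.699
grip_force: 0.0
```

Run:
```python
from h import *
from scipy.optimize import least_squares
st(); v=[]
for n,(x,y) in(("top",(150,170)),("side",(220,80))):
    im=arm.snapshot(n); v.append(cv2.resize(im[y:y+130,x:x+130],(390,390),interpolation=cv2.INTER_CUBIC))
cv2.imwrite("pics/crop6.png",np.hstack(v))
c,s=np.cos(np.radians(25)),np.sin(np.radians(25)); a=np.radians(15.9)
for x in(-.012,0,.006):
  for z in(.044,):
    P=np.array([x*c-z*s,0,x*s+z*c+.085]); P=np.array([.492+P[0]*np.cos(a),.2105+P[0]*np.sin(a),P[2]])
    print("knob top expected at x",x,"side crop",(proj("side",P)[0]-[220,80])*3,"top crop",(proj("top",P)[0]-[150,170])*3)
g=np.array([.609,-.084])-.145*np.array([np.cos(np.radians(11.4)),np.sin(np.radians(11.4))]); print(g)
to([*g,.198])
```

```text
t 11.9 tcp [0.4821 0.2068 0.1925] az 15.69 F [ 0.7  0.  -0.2] w 0.699 gf 0.0
knob top expected at x -0.012 side crop [154.71876296 168.12308441] top crop [181.99925524 252.81220766]
knob top expected at x 0 side crop [165.90988295 160.69933029] top crop [176.41738655 236.4589052 ]
knob top expected at x 0.006 side crop [171.50357698 156.98869104] top crop [173.61125278 228.23772394]
[ 0.46686068 -0.11266031]
t 12.0 tcp [0.4831 0.207  0.1933] az 15.69 F [ 0.6  0.3 -0.3] w 0.697 gf 0.0
units xyz to target [-3.4  10.11 -0.17]
```

View pics/crop6.png

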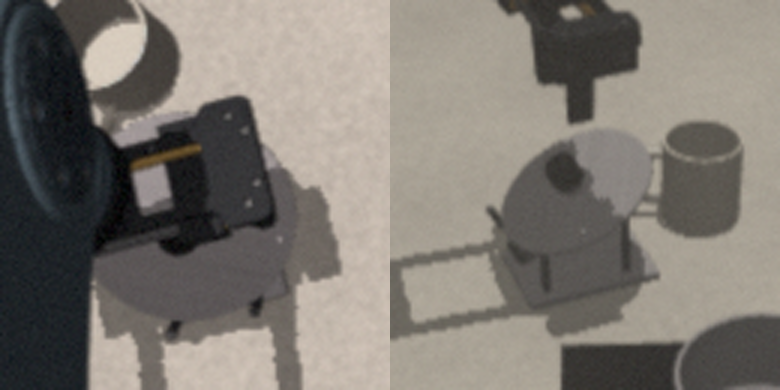

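The lid lies on the rods against the pegs and is released, with its knob at side crop (568,168), as predicted for x≈0. Next is the pan handle.

Call:
jog_arm(
  commands=[
    {"hand":0.7,"linear":[0,0,0],"turn":0.86},
    {"hand":0.7,"linear":[-0.18,0.9,0],"turn":0},
    {"hand":0.7,"linear":[-0.18,0.95,0],"turn":0},
    {"hand":0.7,"linear":[-0.18,0.95,0],"turn":0},
    {"hand":0.7,"linear":[-0.18,0.95,0],"turn":0},
  ],
)

```text
clock: 12.5
tool_pos: [0.4819, 0.0912, 0.1896]
ee_rot: [-0.0, 0.995, 0.099, -0.0]
contact_force: [-0.2, 0.5, 0.9]
grip_width: 0.7
grip_force: 0.0
```

Call:
jog_arm(
  commands=[
    {"hand":0.7,"linear":[-0.18,0.95,0],"turn":0},
    {"hand":0.7,"linear":[-0.18,0.95,0],"turn":0},
    {"hand":0.7,"linear":[-0.18,0.95,0],"turn":0},
    {"hand":0.7,"linear":[-0.18,0.95,0],"turn":0},
    {"hand":0.7,"linear":[-0.18,0.95,0],"turn":0},
  ],
)

```text
clock: 13.0
tool_pos: [0.4836, -0.0539, 0.1896]
ee_rot: [-0.0, 0.995, 0.099, -0.0]
contact_force: [0.5, -0.2, -0.2]
grip_width: 0.698
grip_force: 0.0
```

Call:
jog_arm(
  commands=[
    {"hand":0.7,"linear":[-0.18,0.95,0],"turn":0},
    {"hand":0.7,"linear":[-0.1,0.6,0],"turn":0},
    {"hand":0.7,"linear":[0,0,0],"turn":0},
    {"hand":0.7,"linear":[0,0,0],"turn":0},
  ],
)

```text
clock: 13.4
tool_pos: [0.4847, -0.1, 0.1897]
ee_rot: [-0.0, 0.995, 0.099, -0.0]
contact_force: [-0.5, 0.6, -0.4]
grip_width: 0.697
grip_force: 0.0
```

Run:
```python
from h import *
to([.4865,-.1087,.084])
v=[]
for n,(x,y) in(("top",(300,130)),("side",(250,110))):
    im=arm.snapshot(n); cv2.imwrite(f"pics/f7{n}.png",im); v.append(cv2.resize(im[y:y+160,x:x+130],(390,480),interpolation=cv2.INTER_CUBIC))
cv2.imwrite("pics/crop7.png",np.hstack(v))
```

```text
t 13.4 tcp [ 0.4847 -0.1     0.1897] az 11.32 F [-0.5  0.6 -0.4] w 0.697 gf 0.0
units xyz to target [0.01 0.3  3.52]
```

View pics/crop7.png

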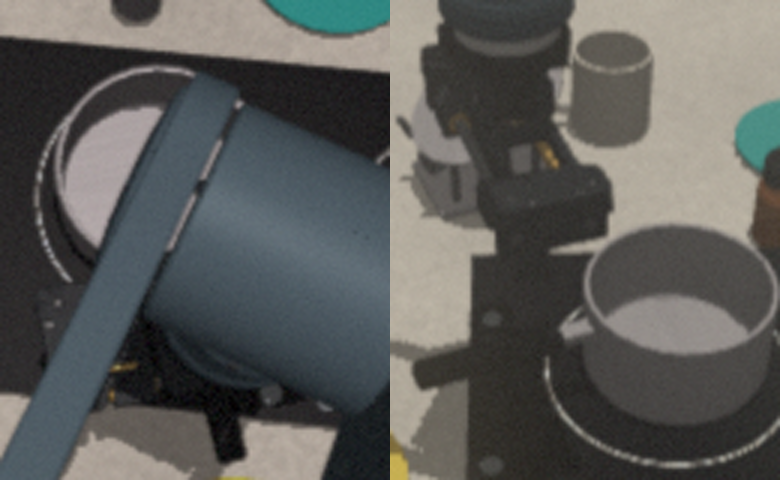

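The pan is open and the gripper is over the handle, which runs from (575,328) to (425,375) in the side crop. I'll refine the handle line from the first top picture.

Run:
```python
from h import *
T=cv2.imread("pics/top0.png").max(2).astype(int)
print([ (r,[int(v) for v in T[r,356:386]]) for r in (235,245,270,275,280)])
print(onz("side",(261.7,235),.095))
a=[m for m in arm.cut_out("side","saucepan")][:1]
for th in(11.4,13):
  d=np.array([np.cos(np.radians(th)),np.sin(np.radians(th))])
  print(th,[proj("top",[*(np.array([.609,-.084])-k*d),.103])[0].round(1) for k in(.11,.15,.2)],[proj("side",[*(np.array([.609,-.084])-k*d),.095])[0].round(1) for k in(.11,.15,.2)])
```

```text
[(235, [42, 20, 18, 10, 19, 22, 28, 41, 42, 37, 38, 36, 34, 51, 82, 84, 65, 48, 41, 47, 43, 42, 41, 45, 41, 38, 36, 42, 35, 39]), (245, [45, 45, 35, 21, 17, 3, 7, 16, 27, 43, 42, 37, 37, 33, 38, 28, 25, 31, 45, 41, 40, 42, 44, 43, 38, 40, 43, 44, 35, 38]), (270, [168, 167, 166, 164, 163, 164, 147, 106, 97, 97, 93, 95, 82, 37, 20, 40, 44, 45, 42, 40, 35, 25, 22, 65, 107, 119, 115, 115, 117, 117]), (275, [164, 166, 168, 171, 174, 172, 170, 156, 112, 95, 96, 94, 94, 86, 51, 21, 33, 41, 44, 36, 39, 37, 32, 37, 81, 137, 168, 168, 167, 165]), (280, [166, 171, 169, 170, 173, 168, 169, 166, 165, 149, 101, 93, 95, 95, 91, 70, 27, 31, 44, 45, 40, 41, 40, 36, 35, 60, 121, 171, 174, 172])]
[ 0.41823182 -0.1338651   0.095     ]
11.4 [array([364. , 237.8]), array([368.2, 257.3]), array([373.6, 282.1])] [array([299.5, 221.8]), array([281.8, 226.1]), array([258.9, 231.7])]
13 [array([365.5, 237.5]), array([370.3, 256.9]), array([376.3, 281.6])] [array([300. , 222.7]), array([282.3, 227.5]), array([259.6, 233.5])]
```

Call:
jog_arm(
  commands=[
    {"hand":0.7,"linear":[0,0,0.3],"turn":-0.38},
    {"hand":0.7,"linear":[0,0.43,0.8],"turn":0},
    {"hand":0.7,"linear":[0,0,0.8],"turn":0},
    {"hand":0.7,"linear":[0,0,0.4],"turn":0},
    {"hand":0.7,"linear":[0,0,0],"turn":0},
  ],
  grip_force=40,
)

```text
clock: 14.05
tool_pos: [0.4868, -0.1113, 0.1196]
ee_rot: [-0.001, 0.993, 0.116, -0.002]
contact_force: [0.3, 1.7, -0.1]
grip_width: 0.699
grip_force: 0.0
```

Run:
```python
from h import *
to([.4873,-.1125,.084])
im=arm.snapshot("side"); cv2.imwrite("pics/crop8.png",cv2.resize(im[120:280,240:400],(480,480),interpolation=cv2.INTER_CUBIC))
```

```text
t 14.05 tcp [ 0.4868 -0.1113  0.1196] az 13.35 F [ 0.3  1.7 -0.1] w 0.699 gf 0.0
units xyz to target [0.01 0.04 1.19]
```

View pics/crop8.png

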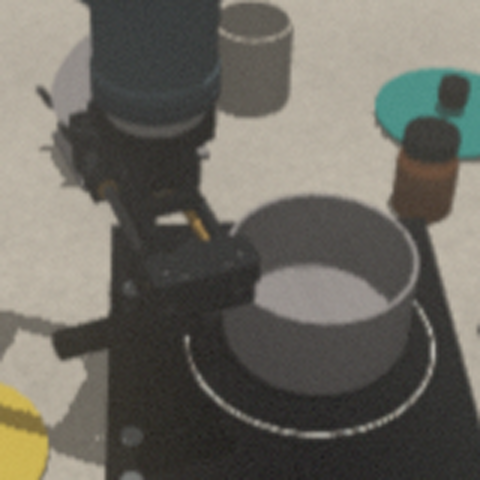

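The fingers straddle the handle root and the body clears the rim. I'll go down and grip.

Call:
jog_arm(
  commands=[
    {"hand":0.7,"linear":[0,0.02,0.6],"turn":0},
    {"hand":0.7,"linear":[0,0,0.5],"turn":0},
    {"hand":0.3,"linear":[0,0,0],"turn":0},
    {"hand":0,"linear":[0,0,0],"turn":0},
    {"hand":0,"linear":[0,0,0],"turn":0},
  ],
)

```text
clock: 14.6
tool_pos: [0.4892, -0.1136, 0.0898]
ee_rot: [0.001, 0.993, 0.116, 0.001]
contact_force: [0.8, -0.0, -0.1]
grip_width: 0.452
grip_force: 0.0
```

Call:
jog_arm(
  commands=[
    {"hand":0,"linear":[0,0,0],"turn":0},
    {"hand":0,"linear":[0,0,0],"turn":0},
    {"hand":0,"linear":[0,0,0],"turn":0},
    {"hand":0,"linear":[0,0,0],"turn":0},
  ],
)

```text
clock: 15.0
tool_pos: [0.4885, -0.1134, 0.0889]
ee_rot: [0.0, 0.993, 0.116, 0.0]
contact_force: [-1.5, 1.1, 4.7]
grip_width: 0.221
grip_force: 40.0
```

Run:
```python
from h import *
o,R=st(); d=R[:2,0]
pan=o["tool_pos"][:2]+.125*d; print("pan axis if k=.125:",pan)
D=np.array([.5826,-.3121,0])-[.609,-.084,0]; print("shift",D,"units",(R.T@D/.03).round(2))
```

```text
t 15.0 tcp [ 0.4885 -0.1134  0.0889] az 13.3 F [-1.5  1.1  4.7] w 0.221 gf 40.0
pan axis if k=.125: [ 0.61013985 -0.08461151]
shift [-0.0264 -0.2281  0.    ] units [-2.61  7.2   0.  ]
```

Call:
jog_arm(
  commands=[
    {"hand":0,"linear":[-0.04,0.1,0],"turn":0},
    {"hand":0,"linear":[-0.07,0.2,0],"turn":0},
    {"hand":0,"linear":[-0.11,0.3,0],"turn":0},
    {"hand":0,"linear":[-0.15,0.4,0],"turn":0},
    {"hand":0,"linear":[-0.15,0.4,0],"turn":0},
  ],
)

```text
clock: 15.5
tool_pos: [0.4829, -0.1575, 0.0885]
ee_rot: [-0.001, 0.993, 0.116, 0.0]
contact_force: [0.3, 5.2, 4.7]
grip_width: 0.217
grip_force: 40.1
```

Call:
jog_arm(
  commands=[
    {"hand":0,"linear":[-0.15,0.4,0],"turn":0},
    {"hand":0,"linear":[-0.15,0.4,0],"turn":0},
    {"hand":0,"linear":[-0.15,0.4,0],"turn":0},
    {"hand":0,"linear":[-0.15,0.4,0],"turn":0},
    {"hand":0,"linear":[-0.15,0.4,0],"turn":0},
  ],
)

```text
clock: 16.0
tool_pos: [0.4747, -0.2212, 0.0884]
ee_rot: [-0.001, 0.993, 0.116, 0.0]
contact_force: [1.6, 6.2, 4.6]
grip_width: 0.224
grip_force: 40.1
```

Call:
jog_arm(
  commands=[
    {"hand":0,"linear":[-0.15,0.4,0],"turn":0},
    {"hand":0,"linear":[-0.15,0.4,0],"turn":0},
    {"hand":0,"linear":[-0.15,0.4,0],"turn":0},
    {"hand":0,"linear":[-0.15,0.4,0],"turn":0},
    {"hand":0,"linear":[-0.15,0.4,0],"turn":0},
  ],
)

```text
clock: 16.5
tool_pos: [0.4665, -0.2846, 0.0884]
ee_rot: [-0.001, 0.993, 0.116, 0.0]
contact_force: [1.7, 6.8, 5.4]
grip_width: 0.225
grip_force: 40.1
```

Call:
jog_arm(
  commands=[
    {"hand":0,"linear":[-0.15,0.4,0],"turn":0},
    {"hand":0,"linear":[-0.15,0.4,0],"turn":0},
    {"hand":0,"linear":[-0.11,0.3,0],"turn":0},
    {"hand":0,"linear":[-0.1,0.3,0],"turn":0},
    {"hand":0,"linear":[0,0,0],"turn":0},
  ],
)

```text
clock: 17.0
tool_pos: [0.4613, -0.3304, 0.0888]
ee_rot: [0.0, 0.993, 0.115, 0.0]
contact_force: [0.7, 0.1, 5.5]
grip_width: 0.225
grip_force: 40.0
```

Run:
```python
from h import *
from scipy.optimize import least_squares
o,R=st(); print("pan by grasp",o["tool_pos"][:2]+.1237*R[:2,0],"goal .5826 -.3121")
im=arm.snapshot("side"); ms=arm.cut_out("side","saucepan"); print([(round(m["p"],2),m["centre"],int(m["mask"].sum())) for m in ms])
im2=arm.snapshot("top")
cv2.imwrite("pics/crop9.png",np.hstack([cv2.resize(im[180:380,230:430],(400,400)),cv2.resize(im2[120:320,340:540],(400,400))]))
```

```text
t 17.0 tcp [ 0.4613 -0.3304  0.0888] az 13.25 F [0.7 0.1 5.5] w 0.225 gf 40.0
pan by grasp [ 0.58174186 -0.30204826] goal .5826 -.3121
[(0.73, [299.1, 355.3], 5878)]
```

View pics/crop9.png

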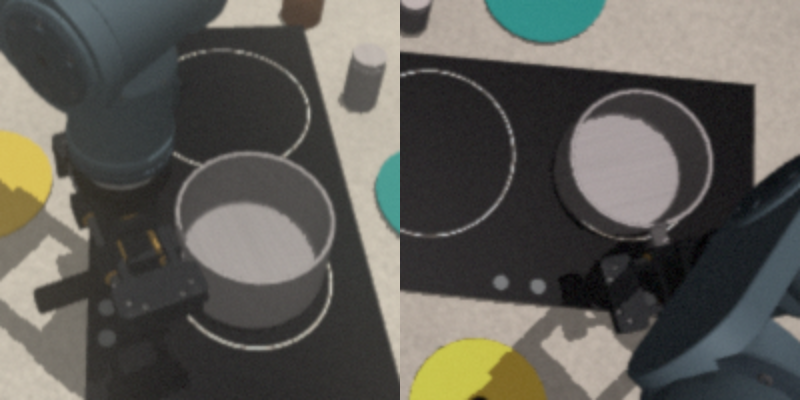

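Run:
```python
from h import *
from scipy.optimize import least_squares
for n,k in(("top",[(568,155),(713,165),(640,90),(645,238)]),("side",[(176,212),(333,222),(255,152),(252,289)])):
    o=np.array([340-200,120]) if n=="top" else np.array([230,180])
    Q=np.array([onz(n,np.array(u)/2+o,.115)[:2] for u in k])
    r=least_squares(lambda p:np.hypot(*(Q-p[:2]).T)-p[2],[.58,-.3,.07]);print(n,r.x,r.fun.round(4))
```

```text
top [ 0.57598847 -0.3000124   0.07469573] [-0.0018 -0.0019  0.002   0.0018]
side [ 0.58088552 -0.30538026  0.07210296] [-0.002  -0.0019  0.0019  0.002 ]
```

Call:
jog_arm(
  commands=[
    {"hand":0,"linear":[0,0.15,0],"turn":0},
    {"hand":0,"linear":[0.02,0.15,0],"turn":0},
    {"hand":0,"linear":[0,0.05,0],"turn":0},
    {"hand":0,"linear":[0,0,0],"turn":0},
    {"hand":0,"linear":[0,0,0],"turn":0},
  ],
)

```text
clock: 17.65
tool_pos: [0.464, -0.3386, 0.0884]
ee_rot: [-0.001, 0.993, 0.116, -0.0]
contact_force: [-1.2, 5.6, 8.4]
grip_width: 0.222
grip_force: 40.1
```

Call:
jog_arm(
  commands=[
    {"hand":0.4,"linear":[0,0,0],"turn":0},
    {"hand":0.7,"linear":[0,0,0],"turn":0},
    {"hand":0.7,"linear":[0,0,0],"turn":0},
    {"hand":0.7,"linear":[0,0,0],"turn":0},
    {"hand":0.7,"linear":[0,0,0],"turn":0},
  ],
)

```text
clock: 18.15
tool_pos: [0.4641, -0.3394, 0.0881]
ee_rot: [-0.0, 0.993, 0.116, -0.0]
contact_force: [0.1, -0.1, 0.5]
grip_width: 0.651
grip_force: 0.0
```

Call:
jog_arm(
  commands=[
    {"hand":0.7,"linear":[0,0,-0.3],"turn":0},
    {"hand":0.7,"linear":[0,0,-0.8],"turn":0},
    {"hand":0.7,"linear":[0,0,-1],"turn":0},
    {"hand":0.7,"linear":[0,0,-1],"turn":0},
    {"hand":0.7,"linear":[0,0,-1],"turn":0},
  ],
)

```text
clock: 18.65
tool_pos: [0.4642, -0.3393, 0.2132]
ee_rot: [0.0, 0.993, 0.116, 0.0]
contact_force: [0.1, -0.2, 0.7]
grip_width: 0.699
grip_force: 0.0
```

Call:
jog_arm(
  commands=[
    {"hand":0.7,"linear":[-0.8,0.3,0],"turn":0},
    {"hand":0.7,"linear":[-0.8,0.3,0],"turn":0},
    {"hand":0.7,"linear":[-0.8,0.3,0],"turn":0},
    {"hand":0.7,"linear":[0,0,0],"turn":0},
    {"hand":0.7,"linear":[0,0,0],"turn":0},
  ],
)

```text
clock: 19.15
tool_pos: [0.4004, -0.3824, 0.2119]
ee_rot: [0.0, 0.993, 0.115, 0.0]
contact_force: [0.7, -0.0, -0.7]
grip_width: 0.698
grip_force: 0.0
```

Run:
```python
from h import *
st()
a=arm.snapshot("side");b=arm.snapshot("top")
cv2.imwrite("pics/fin.png",np.vstack([np.hstack([cv2.resize(a[180:380,230:430],(400,400)),cv2.resize(b[120:320,340:540],(400,400))]),np.hstack([cv2.resize(a[100:200,210:410],(400,200)),cv2.resize(b[190:290,140:340],(400,200))])]))
c,s=np.cos(np.radians(25)),np.sin(np.radians(25)); q=np.radians(15.9)
for x in(-.012,0,.015):
    P=np.array([x*c-.044*s,0,x*s+.044*c+.085]); P=np.array([.492+P[0]*np.cos(q),.2105+P[0]*np.sin(q),P[2]])
    print(x,"side crop",(proj("side",P)[0]-[210,100])*2+[0,400],"top crop",(proj("top",P)[0]-[140,190])*2+[400,400])
t=np.linspace(0,6.283,4,endpoint=False)
K=np.c_[.5826+.072*np.cos(t),-.3121+.072*np.sin(t),0*t+.115]
print("rim expected side",((proj("side",K)-[230,180])*2).round(),"top",((proj("top",K)-[340,120])*2+[400,0]).round())
```

```text
t 19.15 tcp [ 0.4004 -0.3824  0.2119] az 13.21 F [ 0.7 -0.  -0.7] w 0.698 gf 0.0
-0.012 side crop [123.14584197 472.08205627] top crop [541.33283683 528.54147178]
0 side crop [130.60658864 467.13288686] top crop [537.61159103 517.63927013]
0.015 side crop [139.92785781 460.94951911] top crop [532.92193149 503.89988906]
rim expected side [[336. 212.]
 [240. 159.]
 [178. 231.]
 [278. 293.]] top [[647.  88.]
 [580. 156.]
 [656. 227.]
 [724. 157.]]
```

View pics/fin.png

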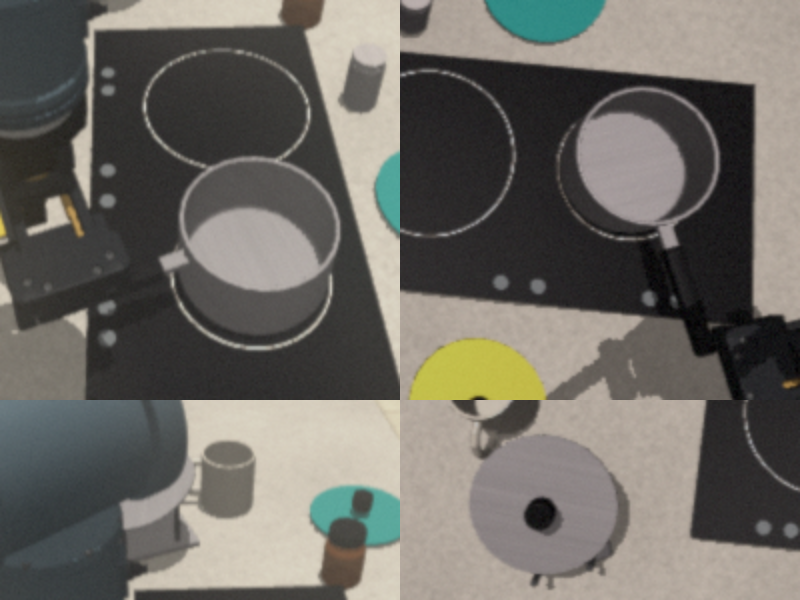

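The pan rim sits where a centred pan should be, within about 3 mm. The lid's knob at (540,513) in the top crop puts it about 4 mm up the slope from the seat, and central. The arm is clear of everything.

```bash
python3 -c "
from station import arm
print(arm.finish_job())"
```

```text
the job is handed in; nothing more can be done
None
```

I handed the job in at about 19 s: the lid lies knob up on the rest and is released, and the saucepan stands about 3 mm from the keep-warm ring's centre; the hand-in returned no verdict.

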